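Fit the paddle beater to the mixer drive and hold it home

ROBOT

A 6-joint arm with a two-finger parallel gripper is mounted at the origin on a cart in front of the work surface, level with it; the furniture and walls round the work are solid. World frame = base frame: x ahead of the robot, y to its left, z up, the work surface at z = 0. Lengths are in mm, angles in rad, forces in N, time in s.
With the tool pointing down it reaches from about 325 to 900 mm from the base axis. Payload 6.1 kg.
Tool frame: the origin (TCP) lies between the finger pads, 19 mm behind the fingertips; this is the grasp point; z points along the fingers, y is the line along which they close (so a half turn about z gives the same grasp; the last joint's range is limited). The gripper opens to 87 mm and grips with 3 to 60 N. Pads are 19 mm wide; open, the fingers measure 117 mm over their backs; the gripper's body (75 mm by 190 mm) begins 51 mm behind the grasp point.
Start: joints at [-1.409, 0.22, 1.526, -0, 1.395, -0.126], TCP at [177.395, -599.289, 241.238] pointing down, gripper open.
Joint ranges: [-2.98, 2.98], [-0.91, 2.08], [0.09, 2.57], [-1.24, 4.39], [0.2, 2.65], [-2.68, 2.68]. Speed limits (rad/s): [2.57, 2.57, 3.01, 3.14, 3.14, 3.14].

INTERFACE

Orientations are given as a 3x3 rotation matrix whose columns are the frame's x, y, z axes.
In Python, from cell import ctrl gives the robot as it stands. Calls block until the motion is done:
- ctrl.movep(position, orientation): joint-space move of the TCP to a pose.
- ctrl.servo_line(position, attitude=None, rate=150, threshold=None): straight line of the TCP; attitude=None keeps the orientation; rate is the mean speed in mm/s. With threshold (N) it stops when the force on the tool has changed by that much, and returns True; else False.
- ctrl.move_joints(angles): joint-space move.
- ctrl.command_gripper(opening, force=None): finger opening in mm; force is the grip in N (None keeps the last); returns when the fingers have stopped.
- ctrl.sleep(seconds).
- ctrl.inverse_kinematics(position, orientation): joint angles nearest the present ones, or None.
- ctrl.state(): the state.
- ctrl.get_image(name): name is "scene" or "side" or "wrist"; returns a dict with "pixels" (480x640x3 uint8, red, green, blue), "fx", "fy", "cx", "cy" (pixels), "k1" (the pictures are not rectified: a ray, as slopes to the right and down, at radius r is drawn at 1 + k1 r^2 times it, then the intrinsics apply), "rvec" (rotation vector, rad) and "tvec" (3), from world to camera coordinates, as OpenCV has them. Camera axes: x right, y down, z forward; pixel columns grow to the right and rows downward; lengths in mm; the calibration is good to about 2 mm. A picture is of the moment at which its call begins. There is no depth.
A pose or a line that the arm cannot do raises ctrl.MotionError and nothing moves.
- ctrl.finish_job(): hands the job in; it is judged then, once.
The state is a dict: "t": time; "q": joint angles; "joint_vel": joint speeds; "joint_efforts": joint torques, N m; "position": TCP position; "eef_rot": TCP orientation; "contact_force": force on the tool from outside, world axes, zero at the start; "wrist_torque": the same for the moment, N m; "width": finger opening in mm; "grasp_force": force on a finger pad.
Only numpy, scipy, OpenCV 4.12 (cv2) and the standard library are available. Lean on these libraries where they do the work, as an engineer would, in place of code of your own. Each camera call takes 0.05 s, during which the arm holds its last target. There are 200 camera calls.

TASK

Pull the flat paddle beater straight up out of its clip-in rack, then turn it until the four fins of its stem mesh with the cross-shaped drive socket on top of the upended mixer handle, and push it fully home against the socket's ejector spring until its collar sits on the socket rim. Do not let go: finish still gripping the beater and pressing it fully home, upright. Leave the jam jar, bell, timer and cookie packet where they stand.

Things in the scene. Friction and masses are not known exactly. Their poses are not given: they have to be found in the camera images.
- beater: Loose metal paddle beater, 105 mm tall, about 120 g, standing stem down in the rack. Origin at the stem's tip, z up. Stem from the tip: 0-17 mm four fins in a cross along its x and y (each bar 20 mm across, 6 mm thick, tapered in the first 2.5 mm); 17-26.5 mm cone, 22 down to 12 mm diameter; neck 12 mm diameter to 31 mm.
- beater_collar (a point): Centre of the underside of the beater's round collar (34 mm diameter, 4 mm thick), 31 mm above the stem tip; above it a hub of 16 to 18 mm diameter, up to 47 mm above the tip. Axes as the beater's.
- beater_grip (a point): Middle of the upper blade, 88 mm above the stem tip, 17 mm below the blade's top; a good place for the TCP. The flat blade is 26 mm wide along x and 9 mm thick along y (fingers close along y); side loops of 6 mm rod reach 28 mm from the axis along x. Axes as the beater's.
- rack_mouth (a point): Centre of the mouth of the rack's round bore (24 mm diameter, 37 mm deep), 48 mm above the worktop; the collar rests on it. The rack is a fixed white block, 84 x 74 mm. Two sprung catches hold the stem's neck: only a straight upward pull of about 5 to 10 N frees it, over the first 10 mm; the stem is clear after 31 mm.
- motor: Fixed white mixer handle, 66 mm diameter, standing with its drive end up in a black round stand of 112 mm diameter; origin on the worktop, on the handle's axis. The drive socket is on its top.
- drive_socket (a point): Centre of the socket's rim, 133 mm above the worktop, on a grey collar (38 mm diameter, four lobes out to 26.5 mm) that turns about z against 0.15 N m friction. A 27 mm bore goes 14 mm down to four teeth with stepped tops; between them a cross of slots along this point's x and y, in line with the lobes, 8 mm wide, 24 mm across. Any quarter turn fits. Home: collar on rim, tip 31 mm below it.
- ejector (a joint): Sprung plate at the bottom of the socket: 0 m at rest (21 mm below the rim), growing as it is pressed down, 0.010 with the beater fully home; it pushes up with 4 N at rest, 10 N there, and lifts the beater again if it is not held down.
- jam_jar: Small jam jar with a white lid, 45 mm diameter, 50 mm tall; origin at the centre of its underside. Leave it.
- bell: Domed counter bell, 62 mm diameter, 48 mm tall; origin at the centre of its underside. Leave it.
- timer: White kitchen timer standing on edge, 65 mm wide, 64 mm tall; origin under its centre. Leave it.
- packet: Wrapped cookie packet lying flat, 102 x 126 x 36 mm; origin at the centre of its underside. Leave it.

How it is judged (in metres and radians):
On the way, in this order (a step that is already met when the one before it is completed fails the run):
1. the beater is out of the rack, its stem tip above the rack's mouth (z of beater in the frame of rack_mouth above 0.004 m and contact force between the fingers and beater above 1 N), for 0.1 s.
2. the fins have entered between the teeth of the socket (z of beater in the frame of drive_socket below -0.019 m and horizontal distance between beater and drive_socket below 0.004 m and (angle between the x axis of beater and the x axis of drive_socket, either way round below 0.15 rad or angle between the x axis of beater and the y axis of drive_socket, either way round below 0.15 rad)), for 0.05 s.
At the end, for the whole second after the job is handed in: The fins are meshed in the drive socket (within 0.15 rad of the slots, 4 mm of the axis, 0.12 rad of upright), the collar is within 2.5 mm of the rim, the ejector is pressed down by more than 7.8 mm, and the fingers still hold the beater there with more than 2 N (z of beater_collar in the frame of drive_socket below 0.0025 m and horizontal distance between beater_collar and drive_socket below 0.004 m and angle between beater's own z axis and vertical below 0.12 rad and (angle between the x axis of beater and the x axis of drive_socket, either way round below 0.15 rad or angle between the x axis of beater and the y axis of drive_socket, either way round below 0.15 rad) and value of joint ejector above 0.0078 m and contact force between the fingers and beater above 2 N); the arm keeps its last pose, push and grip.
It fails at once if the jam jar is moved more than 20 mm (distance of jam_jar from where it was at the start of the episode above 0.02 m).
It fails at once if the bell is moved more than 20 mm (distance of bell from where it was at the start of the episode above 0.02 m).
It fails at once if the timer is moved more than 20 mm (distance of timer from where it was at the start of the episode above 0.02 m).
It fails at once if the packet is moved more than 20 mm (distance of packet from where it was at the start of the episode above 0.02 m).
It also fails if it takes over 42 s, if anything falls off the work surface, if the arm or the gripper's body presses on something with over 40 N, if the wrist force passes 120 N, or if a joint passes its speed limit or range.

## Working session

There is one attempt and no reset: what is moved stays moved. The work goes in short steps, each a Python script; the robot and the scene stay as the last script left them, time stands still between calls to the robot, and variables do not carry over. Pictures are saved under pics/ and viewed, at most 10 in all, crops included, and the job is handed in when it is done.

```bash
ls; mkdir -p pics
cat > h.py <<'E'
import numpy as np, cv2
from cell import ctrl
def cam(im):
    K=np.array([[im['fx'],0,im['cx']],[0,im['fy'],im['cy']],[0,0,1.]])
    return K,np.array([im['k1'],0,0,0,0.]),np.array(im['rvec'],float),np.array(im['tvec'],float)
def proj(im,P):
    K,d,r,t=cam(im); return cv2.projectPoints(np.array(P,float).reshape(-1,1,3),r,t,K,d)[0].reshape(-1,2)
def atz(im,uv,z):
    K,d,r,t=cam(im); n=cv2.undistortPoints(np.array(uv,float).reshape(-1,1,2),K,d).reshape(-1,2)
    R=cv2.Rodrigues(r)[0]; c=-R.T@t; D=np.c_[n,np.ones(len(n))]@R
    return c+D*((z-c[2])/D[:,2])[:,None]
def save(im,name): cv2.imwrite('pics/'+name,im['pixels'][:,:,::-1])
def down(a): # tool y axis direction angle a in world
    y=np.array([np.cos(a),np.sin(a),0]); z=np.array([0,0,-1.]); return np.c_[np.cross(y,z),y,z]
E
python3 - <<'E'
from h import *
import pickle
for n in ("scene","side"):
    im=ctrl.get_image(n); save(im,n+'0.png'); pickle.dump(im,open(n+'0.pkl','wb'))
    K,d,r,t=cam(im); print(n,K[0,0],d[0],-cv2.Rodrigues(r)[0].T@t)
s=ctrl.state(); print(s['t'],s['position'],s['eef_rot'],s['width'])
E
```

```text
pics
scene 574.0339558555221 -0.18734244539072656 [-197.87960809 1013.90439954  817.29316191]
side 590.3163314226422 -0.08537115067128279 [ 152.91978556 1069.61756676  605.98162506]
0.1 [ 177.30933377 -598.77274012  240.25821105] [[ 9.58874192e-01  2.83831289e-01 -2.87908074e-04]
 [ 2.83831355e-01 -9.58872665e-01  1.72447236e-03]
 [ 2.13392029e-04 -1.73526938e-03 -9.99998472e-01]] 87.15435680945657
```

View pics/scene0.png

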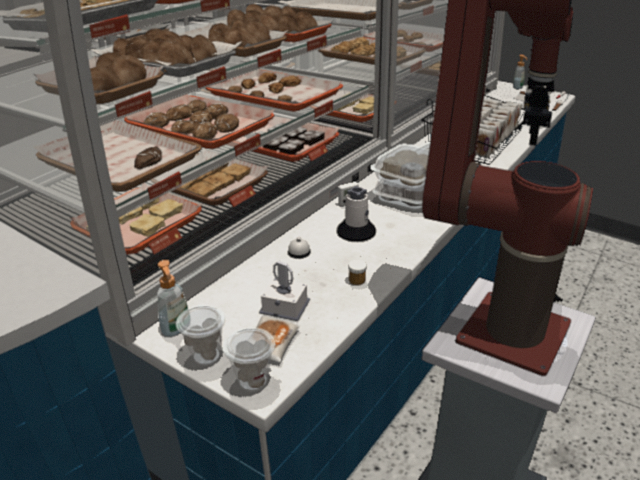

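View pics/side0.png

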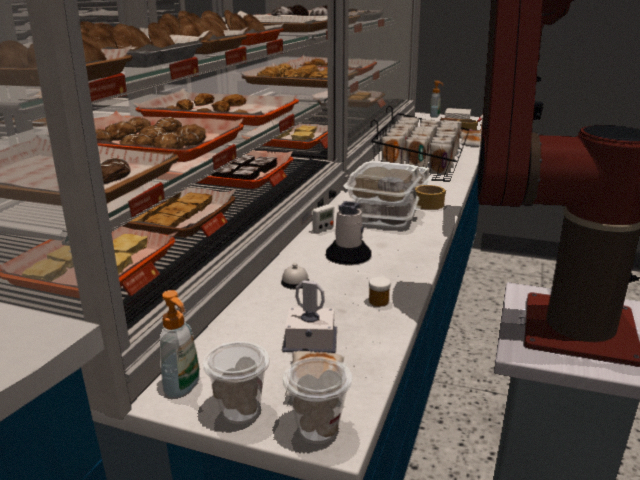

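The scene picture shows the rack with the beater near (285,295), the motor near (356,210), the bell at (299,247) and the jar at (357,272). The side picture has the rack at (310,325), the motor top at (348,208) and the timer at (323,220). I'll get coarse positions from these and then use the wrist camera from above.

Run:
```python
from h import *
import pickle
a=pickle.load(open('scene0.pkl','rb'));b=pickle.load(open('side0.pkl','rb'))
print('rack',atz(a,[[286,291]],48),atz(b,[[312,316]],48))
print('beat top',atz(a,[[283,264]],140),atz(b,[[310,284]],140))
print('mot',atz(a,[[356,190]],133),atz(b,[[348,208]],133), 'base',atz(a,[[356,230]],0),atz(b,[[348,250]],0))
print('bell',atz(a,[[299,254]],0),'jar',atz(a,[[357,282]],0),'timer',atz(b,[[323,230]],0))
m=(atz(a,[[356,190]],133)[0]+atz(b,[[348,208]],133)[0])/2
# look from between, high
for z in (430,380,330):
  for ang in (0,1.57,-1.57,0.8,-0.8,2.4):
    q=ctrl.inverse_kinematics([m[0]-60,m[1]+110,z],down(ang)); print(z,ang,None if q is None else np.round(q,2))
```

```text
rack [[473.00627685 204.90311205  48.        ]] [[479.91336603 193.43971083  48.        ]]
beat top [[457.46282385 228.38377568 140.        ]] [[465.3669286  240.12680513 140.        ]]
mot [[ 521.47832122 -170.88629691  133.        ]] [[ 517.1267067  -151.52419348  133.        ]] base [[ 527.45751655 -184.50986112    0.        ]] [[ 532.69300142 -209.16370927    0.        ]]
bell [[ 5.86991581e+02  4.96148624e+00 -1.13686838e-13]] jar [[ 3.92548868e+02  2.88519271e+01 -1.13686838e-13]] timer [[ 633.8414219  -311.67036229    0.        ]]
430 0 [-0.28 -0.23  1.63 -0.    1.74 -0.28]
430 1.57 [-0.28 -0.23  1.63 -0.    1.74 -1.85]
430 -1.57 [-0.28 -0.23  1.63 -0.    1.74  1.29]
430 0.8 [-0.28 -0.23  1.63 -0.    1.74 -1.08]
430 -0.8 [-0.28 -0.23  1.63 -0.    1.74  0.52]
430 2.4 None
380 0 [-0.28 -0.23  1.72 -0.    1.65 -0.28]
380 1.57 [-0.28 -0.23  1.72 -0.    1.65 -1.85]
380 -1.57 [-0.28 -0.23  1.72 -0.    1.65  1.29]
380 0.8 [-0.28 -0.23  1.72 -0.    1.65 -1.08]
380 -0.8 [-0.28 -0.23  1.72 -0.    1.65  0.52]
380 2.4 None
330 0 [-0.28 -0.22  1.81 -0.    1.56 -0.28]
330 1.57 [-0.28 -0.22  1.81 -0.    1.56 -1.85]
330 -1.57 [-0.28 -0.22  1.81 -0.    1.56  1.29]
330 0.8 [-0.28 -0.22  1.81 -0.    1.56 -1.08]
330 -0.8 [-0.28 -0.22  1.81 -0.    1.56  0.52]
330 2.4 None
```

Run:
```python
from h import *
import pickle
p=ctrl.state()['position']
ctrl.servo_line([p[0],p[1],370],rate=250)
for n,xy in (('mot',(500,-185)),('rack',(465,195))):
    ctrl.movep([*xy,370],down(-1.2)); im=ctrl.get_image('wrist'); save(im,n+'1.png'); pickle.dump(im,open(n+'1.pkl','wb'))
    K,d,r,t=cam(im); R=cv2.Rodrigues(r)[0]; print(K[0,0],d[0],-R.T@t,R[2],ctrl.state()['t'])
a=[cv2.imread(f'pics/{n}1.png') for n in('mot','rack')]
cv2.imwrite('pics/both1.png',cv2.resize(np.vstack(a),(400,600)))
```

```text
390.10498388609693 -0.045365377859745135 [ 572.69718094 -157.37989284  514.59288703] [-0.26217957 -0.10094463 -0.95972499] 2.7167
390.10498388609693 -0.045365377859745135 [538.28118189 222.67844574 514.7019176 ] [-0.26179759 -0.10119404 -0.95980299] 4.1917
```

View pics/mot1.png

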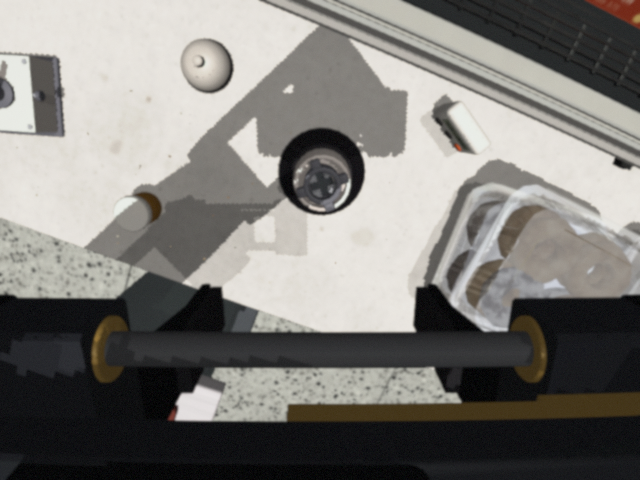

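View pics/rack1.png

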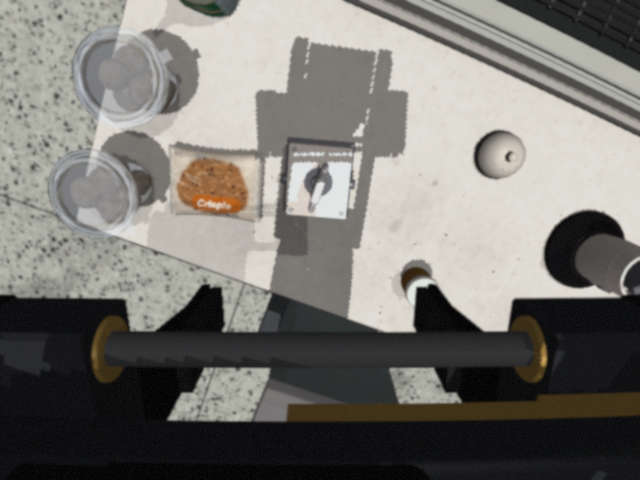

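The socket is at about (322,183) in the motor picture, with its four lobes visible. In the rack picture the rack is at about (319,190), with the blade running diagonally. I'll enlarge both.

Run:
```python
import cv2,numpy as np
a=cv2.imread('pics/mot1.png')[150:218,288:356]; b=cv2.imread('pics/rack1.png')[130:230,270:370]
cv2.imwrite('pics/crop1.png',np.hstack([cv2.resize(x,(400,400),interpolation=cv2.INTER_CUBIC) for x in(a,b)]))
```

```text
(no output)
```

View pics/crop1.png

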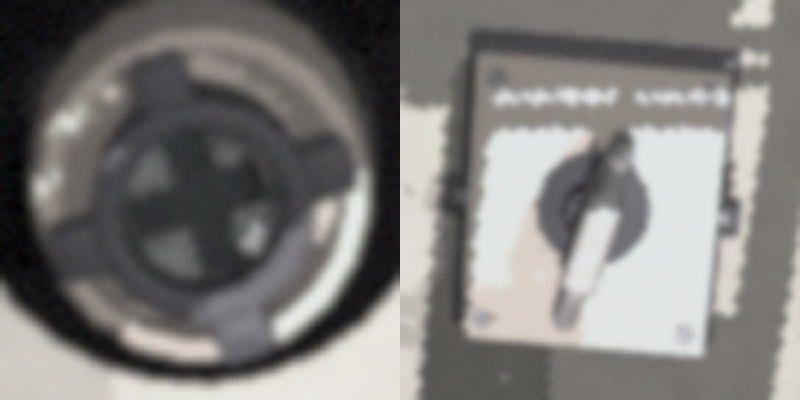

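Run:
```python
from h import *
import pickle
m=pickle.load(open('mot1.pkl','rb'));r=pickle.load(open('rack1.pkl','rb'))
f=lambda c:(np.array(c)/5.882+[288-.42,150-.42])
L=atz(m,f([[160,58],[352,160],[247,355],[55,255],[200,198]]),133); print(L.round(1))
for i,j in((0,2),(1,3)): v=L[j]-L[i]; print('lobe',L[[i,j]].mean(0).round(1),np.hypot(*v[:2]),np.arctan2(v[1],v[0]))
g=lambda c:((np.array(c)-[400,0])/4+[270-.4,130-.4])
print('collar',atz(r,g([[594,208]]),52))
B=atz(r,g([[622,140],[566,322]]),85);v=B[1]-B[0];print('loop',B.round(1),B.mean(0),np.hypot(*v[:2]),np.arctan2(v[1],v[0]))
C=atz(r,g([[472,48],[735,65],[705,355],[465,335]]),48); print('rack',C.round(1),C.mean(0))
for n,im,uv in(('jar',r,(420,285)),('bell',r,(500,158)),('pkt',r,(215,185))): print(n,atz(im,[uv],45 if n!='pkt' else 36))
```

```text
[[ 545.6 -163.6  133. ]
 [ 541.6 -199.2  133. ]
 [ 504.8 -195.1  133. ]
 [ 509.  -158.9  133. ]
 [ 526.6 -178.   133. ]]
lobe [ 525.2 -179.4  133. ] 51.463962789025366 -2.484456885642463
lobe [ 525.3 -179.   133. ] 51.78472727885887 2.25071899947341
collar [[482.94406021 202.05150241  52.        ]]
loop [[506.8 203.1  85. ]
 [454.4 199.3  85. ]] [480.59301748 201.21229947  85.        ] 52.579609605365654 -3.069960564776333
rack [[512.9 251.7  48. ]
 [536.1 178.6  48. ]
 [452.9 154.   48. ]
 [432.3 224.6  48. ]] [483.56313806 202.22940811  48.        ]
jar [[405.43799986  30.03395778  45.        ]]
bell [[587.44380487   9.93375747  45.        ]]
pkt [[431.5084923  318.14226274  36.        ]]
```

Run:
```python
from h import *
import pickle
out=[]
for k,a in enumerate((-1.2,-1.2+np.pi)):
    x=down(a)[:,0]; p=np.array([483,202,289])-np.array([1,0,0])*0
    # same offset in tool frame as the motor view
    off=np.array([500,-185,0])-np.array([525.5,-179,0]); off=off if k==0 else -off
    ctrl.movep(p+off,down(a)); im=ctrl.get_image('wrist'); save(im,f'rk{k}.png'); pickle.dump(im,open(f'rk{k}.pkl','wb'))
    u=proj(im,[[483,202,52]])[0]; print(u,ctrl.state()['t'],ctrl.state()['position'])
    c=np.round(u).astype(int); h=40
    print(c-h); out.append(cv2.resize(im['pixels'][c[1]-h:c[1]+h,c[0]-h:c[0]+h,::-1],(400,400),interpolation=cv2.INTER_CUBIC))
cv2.imwrite('pics/crop2.png',np.hstack(out))
```

```text
[322.12354622 184.71903641] 4.6667 [458.59849788 195.62756865 290.82378666]
[282 145]
[321.79471963 182.55905342] 7.3667 [508.51141363 208.01226167 289.09951419]
[282 143]
```

View pics/crop2.png

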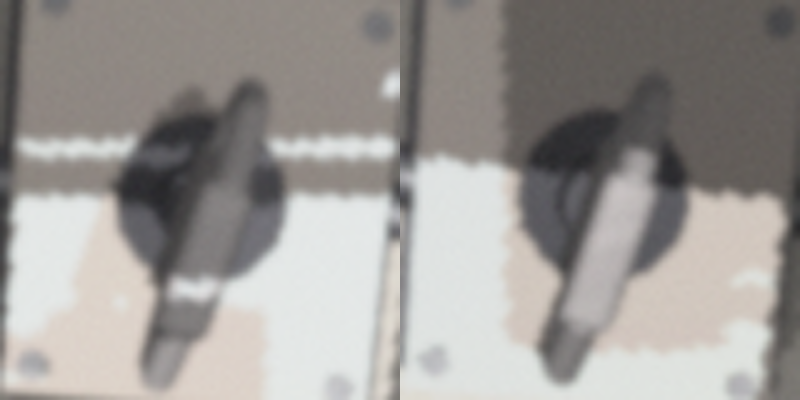

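Run:
```python
from h import *
import pickle
for k,o,c,e in((0,[282,145],[201.5,198],[[249,90],[160,375]]),(1,[282,143],[204,193],[[253,85],[161,370]])):
    im=pickle.load(open(f'rk{k}.pkl','rb')); g=lambda p:np.array(p)/5-.4+o
    B=atz(im,g(e),85);v=B[1]-B[0]
    print(atz(im,g([c]),52),B.mean(0),np.hypot(*v[:2]),np.arctan2(v[1],v[0]))
```

```text
[[483.39344875 202.3881262   52.        ]] [481.39026823 201.45240163  85.        ] 53.76475012736979 -3.0707026714059507
[[481.55265272 202.06789224  52.        ]] [483.79842825 202.99421176  85.        ] 53.747856511893445 0.06194538093785113
```

Run:
```python
from h import *
import pickle
out=[]
for k,a in enumerate((2.2,2.2-np.pi)):
    p=np.array([525,-179,260])-18*down(a)[:,0]
    ctrl.movep(p,down(a)); im=ctrl.get_image('wrist'); save(im,f'mk{k}.png'); pickle.dump(im,open(f'mk{k}.pkl','wb'))
    u=proj(im,[[525,-179,133]])[0]; print(u,ctrl.state()['t'])
    c=np.round(u).astype(int); h=50
    print(c-h); out.append(cv2.resize(im['pixels'][c[1]-h:c[1]+h,c[0]-h:c[0]+h,::-1],(400,400),interpolation=cv2.INTER_CUBIC))
o=np.hstack(out); cv2.imwrite('pics/crop3.png',o)
```

```text
[317.68585921 213.15308881] 8.8333
[268 163]
[318.84095099 217.81440148] 11.4833
[269 168]
```

View pics/crop3.png

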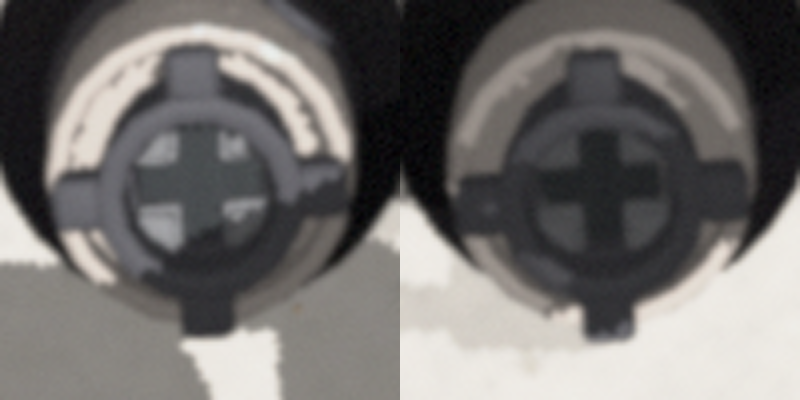

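Run:
```python
from h import *
import pickle
for k,o,e in((0,[268,163],[[193,48],[208,336],[53,203],[352,186],[200,193]]),(1,[269,168],[[196,50],[210,338],[57,204],[348,191],[202,194]])):
    im=pickle.load(open(f'mk{k}.pkl','rb')); L=atz(im,np.array(e)/4-.4+o,133)
    for i,j in((0,1),(2,3)): v=L[j]-L[i]; print(L[[i,j]].mean(0).round(1),np.hypot(*v[:2]),np.arctan2(v[1],v[0])%(np.pi/2))
    print(L[4])
```

```text
[ 524.  -179.6  133. ] 52.081116508039365 0.6805604618388028
[ 523.7 -179.5  133. ] 53.13411658264713 0.6877341820573672
[ 523.68961209 -180.02954897  133.        ]
[ 525.7 -179.   133. ] 52.42061518540344 0.6781276473669613
[ 525.6 -178.8  133. ] 51.85437816127633 0.6758217170625701
[ 526.11602986 -178.41400824  133.        ]
```

Run:
```python
from h import *
R=down(0.066-np.pi/2)
ctrl.movep([482.5,202.2,190],R); ctrl.servo_line([482.5,202.2,105],rate=80); ctrl.sleep(.3)
s=ctrl.state(); print(s['t'],s['position'],s['contact_force'])
ctrl.command_gripper(0,45); ctrl.sleep(.2)
s=ctrl.state(); print(s['t'],s['position'],s['width'],s['grasp_force'],s['contact_force'],s['wrist_torque'])
ctrl.servo_line([482.5,202.2,142],rate=25)
s=ctrl.state(); print(s['t'],s['position'],s['width'],s['grasp_force'],s['contact_force'])
ctrl.servo_line([482.5,202.2,270],rate=150); ctrl.sleep(.3)
s=ctrl.state(); print(s['t'],s['position'],s['width'],s['grasp_force'],s['contact_force'],s['wrist_torque'])
for n in ('scene','side'):
    im=ctrl.get_image(n); save(im,n+'2.png')
    u=proj(im,[[482.5,202.2,200]])[0].astype(int); print(u)
```

```text
14.4833 [482.67998541 202.2538315  105.32884655] [ 0.41299239 -0.44530233  0.06064293]
15.9167 [482.51251098 202.17319541 104.98293299] 8.966331947272263 44.96458499127063 [ 0.02494304  0.02119306 -0.68229595] [-0.00075274 -0.01737044 -0.02076404]
17.55 [482.34258808 202.16675021 141.76123104] 8.726050527859698 44.96559210587293 [ 0.72511017  0.19819298 -0.12634559]
18.85 [482.21487409 202.12516391 269.27565433] 8.752514067312786 44.96557911392301 [-0.10636387  0.70102864 -0.80585595] [0.00696451 0.02659673 0.02694247]
[279 231]
[307 241]
```

Run:
```python
from h import *
import pickle
R=down(0.680-np.pi/2)
ctrl.movep([524.8,-179.2,270],R); ctrl.servo_line([524.8,-179.2,236],rate=80); ctrl.sleep(.3)
s=ctrl.state(); print(s['t'],s['position'],s['width'],s['contact_force'])
out=[]
for n in ('side','scene'):
    im=ctrl.get_image(n); pickle.dump(im,open(n+'3.pkl','wb')); u=proj(im,[[524.8,-179.2,148]])[0]; o=np.round(u).astype(int)-40
    print(n,o,'tip',(u-o)*5,'collar',(proj(im,[[524.8,-179.2,179]])[0]-o)*5,'rim',(proj(im,[[524.8,-179.2,133]])[0]-o)*5)
    out.append(cv2.resize(im['pixels'][o[1]:o[1]+80,o[0]:o[0]+80,::-1],(400,400),interpolation=cv2.INTER_CUBIC))
cv2.imwrite('pics/crop4.png',np.hstack(out))
```

```text
21.25 [ 525.05904196 -179.37503449  236.57196725] 8.66935374626067 [-0.96065115 -0.46358146 -0.22808934]
side [308 158] tip [201.95043396 198.32216032] collar [202.87775424 134.85148997] rim [201.50357219 228.63422745]
scene [317 144] tip [198.28187415 197.73494651] collar [199.16542159 145.21210335] rim [197.85365273 222.80080303]
```

View pics/crop4.png

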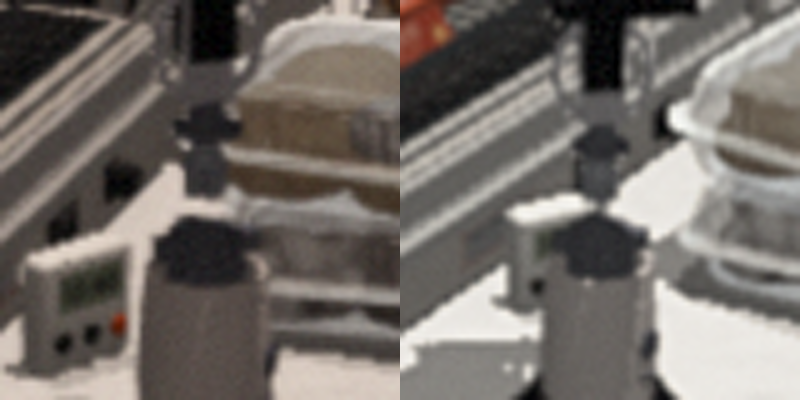

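The beater is held upright and its stem is centred over the socket in both views: about (206,180) over (205,240) in the side crop, and (600,180) over (600,240) in the scene crop. Now inserting with force checks.

Run:
```python
from h import *
def rep(m=''):
    s=ctrl.state(); print(m,round(s['t'],2),s['position'].round(2) if hasattr(s['position'],'round') else s['position'],round(s['width'],2),np.round(s['contact_force'],1),np.round(s['wrist_torque'],2),round(s['grasp_force'],1))
ctrl.servo_line([524.8,-179.2,210],rate=50); rep('above')
h=ctrl.servo_line([524.8,-179.2,201.5],rate=15,threshold=8); ctrl.sleep(.2); rep(h)
```

```text
above 22.02 [ 524.8  -179.19  209.9 ] 8.78 [ 1.2 -0.1 -0.6] [-0.02 -0.04 -0.01] 45.0
False 22.93 [ 524.86 -179.25  201.61] 8.54 [-0.2  0.  -0.4] [-0.02 -0.02  0.06] 45.0
```

Run:
```python
from h import *
def rep(m=''):
    s=ctrl.state(); print(m,round(s['t'],2),np.round(s['position'],2),round(s['width'],2),np.round(s['contact_force'],1),np.round(s['wrist_torque'],2),round(s['grasp_force'],1))
ctrl.command_gripper(0,55); rep()
for z in (198,194,191,189.5):
    h=ctrl.servo_line([524.8,-179.2,z],rate=12,threshold=25); ctrl.sleep(.15); rep((z,h))
    if h: break
```

```text
23.15 [ 524.84 -179.2   201.57] 8.5 [ 0.2 -0.7 -1. ] [-0.03  0.   -0.01] 55.0
(198, False) 23.74 [ 525.04 -179.33  198.45] 8.72 [-1.  -0.   3.6] [ 0.03  0.03 -0.01] 55.0
(194, False) 24.38 [ 525.09 -179.35  194.42] 8.77 [-0.   0.1  6.8] [0.12 0.11 0.04] 55.0
(191, False) 24.93 [ 525.15 -179.35  191.7 ] 8.53 [-1.  -0.   7.5] [ 0.17  0.25 -0.02] 55.0
(189.5, False) 25.35 [ 525.16 -179.37  190.34] 8.61 [-1.2  0.2  8.1] [0.15 0.31 0.07] 55.0
```

Run:
```python
from h import *
def rep(m=''):
    s=ctrl.state(); f=s['contact_force']; print(m,round(s['t'],2),np.round(s['position'],2),round(s['width'],2),np.round(f,1),np.round(s['wrist_torque'],2),round(s['grasp_force'],1)); return f[2]
for z in np.arange(188.8,183,-.7):
    ctrl.servo_line([524.8,-179.2,z],rate=10); ctrl.sleep(.25)
    if rep(z)>20: break
```

```text
188.8 25.85 [ 525.17 -179.39  189.74] 8.31 [-1.5  1.6  8.4] [ 0.19  0.29 -0.03] 55.0
188.10000000000002 26.35 [ 525.3  -179.42  189.59] 8.95 [-3.   2.2 12. ] [ 0.24  0.57 -0.03] 55.0
187.40000000000003 26.85 [ 525.38 -179.42  189.52] 8.64 [-3.4  1.7 14.9] [0.44 0.83 0.04] 55.0
186.70000000000005 27.35 [ 525.45 -179.42  189.49] 8.65 [-5.   2.9 18.6] [0.51 1.19 0.03] 55.0
186.00000000000006 27.85 [ 525.51 -179.46  189.46] 8.35 [-6.5  3.6 22.1] [0.66 1.5  0.  ] 55.1
```

Run:
```python
from h import *
ctrl.sleep(1); s=ctrl.state(); print(s['t'],s['position'],s['contact_force'],s['grasp_force'])
print(ctrl.finish_job())
```

```text
28.85 [ 525.49621694 -179.45695228  189.42921047] [-6.28860078  2.77785576 22.5124834 ] 55.06940116745682
the job is handed in; nothing more can be done
None
```

The beater is out of its rack, meshed in the drive socket and pressed home, still gripped at 55 N with about 22 N of push. I handed the job in at about 29 s; the judge's result was not shown. Seating is inferred from the firm stop at TCP height 189.5 mm (190 mm expected), not from a final picture.

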